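# Clear the grain dispenser's slide, then find the full tin and hold it up

### The arm

A 6-joint arm with a two-finger parallel gripper is mounted at the origin on the work surface. World frame = base frame: x ahead of the robot, y to its left, z up, the work surface at z = 0. Lengths are in m, angles in rad, forces in N, time in s.
With the tool pointing down it reaches from about 0.3 to 0.825 m from the base axis. Payload 5.4 kg.
Tool frame: the origin (TCP) lies at the very end of the fingers, on their centre line; the grasp point (between the pads) lies 19 mm behind it; z points along the fingers, y is the line along which they close (so a half turn about z gives the same grasp; the last joint's range is limited). The gripper opens to 92 mm and grips with 3 to 60 N. Pads are 20 mm wide; open, the fingers measure 128 mm over their backs; the gripper's body (75 mm by 189 mm) begins 69 mm behind the grasp point.
Start: joints at [1.075, 0.158, 1.597, -0, 1.386, -0.21], TCP at [0.162, 0.552, 0.215] pointing down, gripper open.
Joint ranges: [-2.91, 2.91], [-0.94, 2.29], [0.18, 2.7], [-1.29, 4.43], [0.17, 2.64], [-3, 3]. Speed limits (rad/s): [2.57, 2.57, 3.14, 3.14, 3.14, 3.14].

### API

Orientations are given as a rotation vector (axis times angle).
In Python, from workcell import bot gives the robot as it stands. Calls block until the motion is done:
- bot.goto(position, orientation): joint-space move of the TCP to a pose.
- bot.line_to(position, rot=None, max_speed=0.15): straight line of the TCP; rot=None keeps the orientation; max_speed is the mean speed in m/s.
- bot.set_joints(angles): joint-space move.
- bot.set_gripper(opening, newtons=None): opening from 0.0 (shut) to 1.0 (fully open); newtons is the grip in N (None keeps the last); returns when the fingers have stopped.
- bot.hold(seconds).
- bot.inverse_kinematics(position, orientation): joint angles nearest the present ones, or None.
- bot.read_camera(name): name is "scene" or "top"; returns a dict with "pixels" (480x640x3 uint8, blue, green, red), "fx", "fy", "cx", "cy" (pixels), "R" (3x3) and "t" (3): a world point X has camera coordinates R X + t. Camera axes: x right, y down, z forward; pixel columns grow to the right and rows downward; lengths in m; the calibration is good to about 2 mm. A picture is of the moment at which its call begins. There is no depth.
A pose or a line that the arm cannot do raises bot.MotionError and nothing moves.
- bot.job_done(): hands the job in; it is judged then, once.
Readings, each from a call of its own:
- bot.current_clock(): time.
- bot.current_joints(): joint angles.
- bot.current_joint_vel(): joint speeds.
- bot.current_effort(): joint torques, N m.
- bot.current_ee_pos(): TCP position.
- bot.current_tool_rot(): TCP orientation.
- bot.current_contact_force(): force on the tool from outside, world axes, zero at the start.
- bot.current_ft_torque(): the same for the moment, N m.
- bot.current_opening(): opening from 0.0 (shut) to 1.0 (fully open).
- bot.current_grip_force(): force on a finger pad.
Only numpy, scipy, OpenCV 4.12 (cv2) and the standard library are available. Lean on these libraries where they do the work, as an engineer would, in place of code of your own. Each camera call takes 0.05 s, during which the arm holds its last target. There are 200 camera calls.

### The job

I want to refill the empty grain dispenser: first pull the black knob of its portion slide all the way out until it clicks, and push it fully home again. Then heft the three identical tins to find the heaviest, and finish with that one in the gripper, held still and upright at least 10 cm clear of the counter, touching nothing else, so that I can take it from you. Leave the other two tins standing on the counter, the slide shut and the other kitchen things where they are, and never tip a tin over.

Things in the scene. Friction and masses are not known exactly. Their poses are not given: they have to be found in the camera images.
- counter: the pale grey quartz counter top everything stands on, fixed; its top is the work surface (height 0)
- dispenser: grain dispenser, fixed to the counter: a cream base block 160 mm deep (its x), 140 mm wide (its y) and 85 mm tall, with an empty glass hopper (114 mm in diameter, centred 20 mm behind the origin in +x) on top of it up to 250 mm. Origin: centre of the base's underside; its own -x points out of the front, where the knob sticks out
- portion_slide (a joint): how far the dispenser's portion slide is pulled out, m: 0 fully home (as at the start), 0.045 fully out at its stop. An over-centre weight inside holds it at either end: leaving an end takes about 5 N plus some 1 to 1.5 N of friction, the force fades to friction alone midway, and once well past the middle the slide is drawn on to the other end by itself
- knob (a point): centre of the black round knob of the portion slide (moves with it): a cylinder 30 mm in diameter and 26 mm long, its axis level along the dispenser's x, on a 10 mm steel rod; 55 mm above the counter and, when home, 60 mm in front of the base's front face. It is pulled along the dispenser's -x and pushed home along its +x; it can be pinched from above across the dispenser's y. Its axes are the dispenser's
- tin_a: round closed tin, 62 mm in diameter and 110 mm tall, sage green with a plain cream band and a flat aluminium lid; stands upright and loose on the counter. Origin: centre of its underside; z up along its axis. The three tins look and measure exactly the same; one of them is full (roughly 0.4 kg), the other two nearly empty (under 0.2 kg each). Where the full one stands differs from run to run and cannot be seen
- tin_b: round closed tin, 62 mm in diameter and 110 mm tall, sage green with a plain cream band and a flat aluminium lid; stands upright and loose on the counter. Origin: centre of its underside; z up along its axis. The three tins look and measure exactly the same; one of them is full (roughly 0.4 kg), the other two nearly empty (under 0.2 kg each). Where the full one stands differs from run to run and cannot be seen
- tin_c: round closed tin, 62 mm in diameter and 110 mm tall, sage green with a plain cream band and a flat aluminium lid; stands upright and loose on the counter. Origin: centre of its underside; z up along its axis. The three tins look and measure exactly the same; one of them is full (roughly 0.4 kg), the other two nearly empty (under 0.2 kg each). Where the full one stands differs from run to run and cannot be seen
- glass_container: open round glass container, 116 mm in diameter, 70 mm tall, loose; leave it. Origin: centre of its underside
- silicone_lid: round pink silicone lid, 116 mm in diameter, 18 mm tall at its knob, loose; leave it. Origin: centre of its underside
- wooden_spoon: wooden spoon, 230 mm long along its x and under 30 mm tall, lying loose on the counter; leave it. Origin: on its underside about mid-length
- lunch_plate: flat steel lunch plate, 160 mm in diameter, 14 mm tall, loose; leave it. Origin: centre of its underside

How it is judged:
By the outcome, as a careful person would: the job done as asked, in the order asked, and still so for the second after the job is handed in, while the arm keeps its last pose, push and grip.
It also fails if it takes over 72 s, if anything falls off the work surface, if the arm or the gripper's body presses on something with over 40 N, if the wrist force passes 120 N, or if a joint passes its speed limit or range.

## Working session

There is one attempt and no reset: what is moved stays moved. The work goes in short steps, each a Python script; the robot and the scene stay as the last script left them, time stands still between calls to the robot, and variables do not carry over. Pictures are saved under pics/ and viewed, at most 10 in all, crops included, and the job is handed in when it is done.

```bash
mkdir -p pics; ls; python3 - <<'E'
from workcell import bot
import cv2
for n in("top","scene"):
    c=bot.read_camera(n); cv2.imwrite(f"pics/{n}0.png",c["pixels"]); print(n,c["fx"],c["cx"],c["cy"],c["R"],c["t"])
print(bot.current_tool_rot(),bot.current_clock())
E
```

```text
pics
top 458.8639843349855 308.4722175768149 235.66354158283798 [[-0.00733889 -0.99985079  0.01563797]
 [-0.99472784  0.00569985 -0.10239161]
 [ 0.1022872  -0.01630697 -0.99462124]] [-0.02639338  0.58584994  0.90280365]
scene 603.9593340785331 322.27380951086343 242.05456295727186 [[-0.77753248  0.62873504 -0.01163963]
 [ 0.50966061  0.61921931 -0.59733869]
 [-0.36836029 -0.4703825  -0.80190461]] [ 0.47156412 -0.24156488  1.53436907]
[-4.47317560e-01 -3.10897430e+00  2.53948583e-03] 0.1
```

View pics/top0.png

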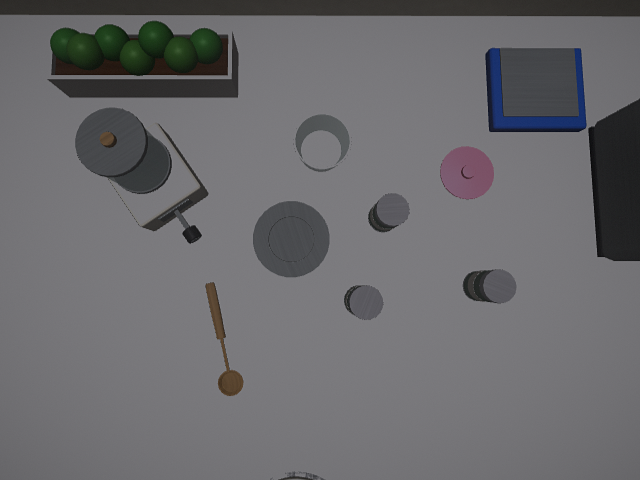

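View pics/scene0.png

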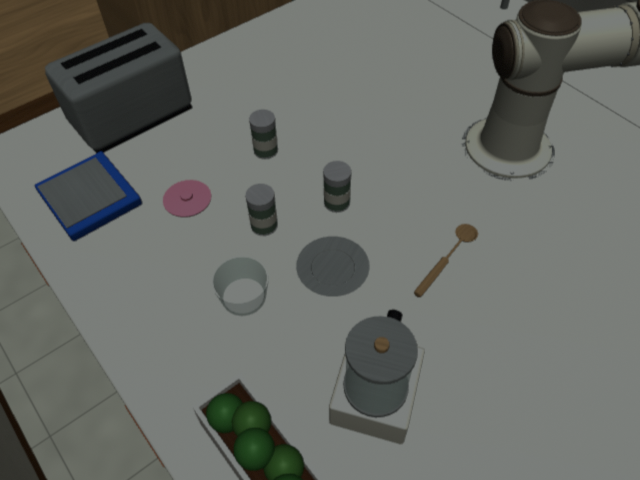

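The top view shows the knob at about (192,234), with its rod running from (177,212). The tin lids are at (393,210), (366,302) and (499,286), and the lunch plate is at (291,239). In the scene view the tin lids are at (337,171), (261,196) and (262,118), and the knob is at (394,316). Next I'll turn these pixels into positions.

```bash
cat > h.py <<'E'
import numpy as np, cv2
from workcell import bot
def ray(c,u,v,z):
    d=c["R"].T@np.array([(u-c["cx"])/c["fx"],(v-c["cy"])/c["fy"],1]); o=-c["R"].T@c["t"]
    return o+d*(z-o[2])/d[2]
def proj(c,X):
    p=np.atleast_2d(X)@c["R"].T+c["t"]; return np.c_[c["fx"]*p[:,0]/p[:,2]+c["cx"],c["fy"]*p[:,1]/p[:,2]+c["cy"]]
E
python3 - <<'E'
from h import *
np.set_printoptions(precision=4,suppress=True)
c=bot.read_camera("top"); s=bot.read_camera("scene")
for n,(a,b) in dict(T1=((393,210),(337,171)),T2=((366,302),(261,196)),T3=((499,286),(262,118))).items():
    print(n,ray(c,*a,.11),[ray(s,*q,.11) for q in((337,171),(261,196),(262,118))])
print("knob",ray(c,192,234,.055),ray(s,394,316,.055))
for n,p,z in(("plate",(291,239),.014),("lid",(467,173),.01),("glass",(321,150),0),("spoon1",(211,284),.01),("spoon2",(231,383),.01)): print(n,ray(c,*p,z))
a=cv2.resize(c["pixels"][120:260,80:240],None,fx=4,fy=4,interpolation=cv2.INTER_CUBIC)
cv2.imwrite("pics/disp.png",cv2.convertScaleAbs(a,alpha=1.6))
E
```

```text
T1 [ 0.6249 -0.1878  0.11  ] [array([ 0.4551, -0.1332,  0.11  ]), array([ 0.6282, -0.1809,  0.11  ]), array([ 0.4825, -0.3811,  0.11  ])]
T2 [ 0.4545 -0.1336  0.11  ] [array([ 0.4551, -0.1332,  0.11  ]), array([ 0.6282, -0.1809,  0.11  ]), array([ 0.4825, -0.3811,  0.11  ])]
T3 [ 0.4818 -0.3807  0.11  ] [array([ 0.4551, -0.1332,  0.11  ]), array([ 0.6282, -0.1809,  0.11  ]), array([ 0.4825, -0.3811,  0.11  ])]
knob [0.5877 0.1999 0.055 ] [0.5839 0.1965 0.055 ]
plate [0.5806 0.0057 0.014 ]
lid [ 0.7193 -0.3675  0.01  ]
glass [ 0.7731 -0.0589  0.    ]
spoon1 [0.4893 0.1699 0.01  ]
spoon2 [0.2915 0.1271 0.01  ]
```

View pics/disp.png

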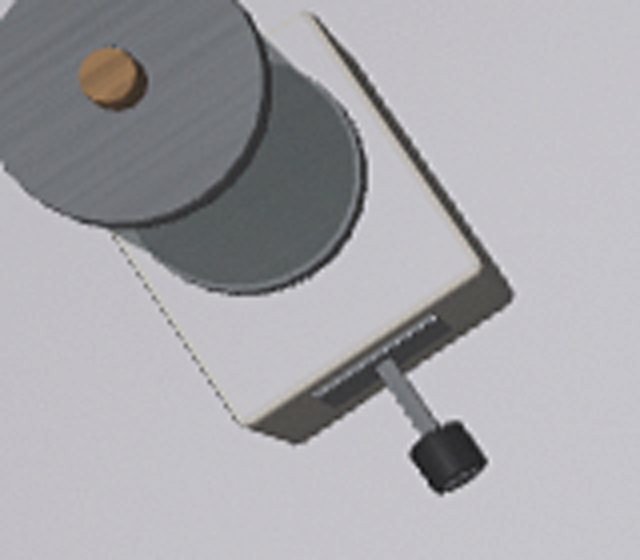

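The dispenser crop shows the base's top corners at crop pixels (243,425) front-left, (482,265) front-right and (310,12) back-right. The knob centre is near (449,457). I'll compute the yaw from these, check it, then do the pull and push.

```bash
cat >> h.py <<'E'
from scipy.spatial.transform import Rotation as Ro
def down(yaw):  # tool down, closing axis along world direction yaw; picks the half turn with least wrist roll
    y=np.array([np.cos(yaw),np.sin(yaw),0]); z=np.array([0,0,-1.]); return Ro.from_matrix(np.c_[np.cross(y,z),y,z]).as_rotvec()
def best(p,yaw):
    c=[(abs(q[5]),k) for k in(yaw,yaw+np.pi) if (q:=bot.inverse_kinematics(p,down(k))) is not None]
    return down(min(c)[1])
E
cat > m.py <<'E'
from h import *
np.set_printoptions(precision=4,suppress=True)
c=bot.read_camera("top")
P=[ray(c,80+u/4,120+v/4,.085) for u,v in((243,425),(482,265),(310,12))]
fl,fr,br=P
print("w",np.linalg.norm(fl-fr),"d",np.linalg.norm(br-fr))
ey=(fl-fr); yaw_y=np.arctan2(ey[1],ey[0]); ex=br-fr; yaw_x=np.arctan2(ex[1],ex[0])
print("yaw from sides",yaw_x,yaw_y-np.pi/2)
th=(yaw_x+yaw_y-np.pi/2)/2; X=np.array([np.cos(th),np.sin(th),0])
kf=(fl+fr)/2-.06*X; print("knob from base",kf)
ki=ray(c,192.2,234.2,.055); print("knob seen",ki)
k=ki.copy(); k[2]=.055
E
cat > knob.py <<'E'
from m import *
import sys
assert abs(np.linalg.norm(fl-fr)-.14)<.008 and np.linalg.norm((ki-kf)[:2])<.01
k[:2]=(ki[:2]+kf[:2])/2; np.save("k.npy",np.r_[k,th])
g=k+[0,0,-.019]; r=best(g,th+np.pi/2)
bot.set_gripper(.75,40)
bot.goto(g+[0,0,.14],r); bot.line_to(g,max_speed=.12); print(bot.current_contact_force())
bot.set_gripper(0,40); print("open",bot.current_opening(),bot.current_grip_force(),bot.current_contact_force())
for d in(.015,.03,.045): bot.line_to(g-d*X,max_speed=.04); print(d,bot.current_ee_pos()-g,bot.current_contact_force(),bot.current_contact_force()@X)
print(bot.current_clock()); cv2.imwrite("pics/out.png",bot.read_camera("top")["pixels"][120:320,80:300])
E
python3 knob.py
```

```text
w 0.13613996121642807 d 0.15233923214141493
yaw from sides 0.5979697978256446 0.601853162605507
knob from base [0.5889 0.2004 0.085 ]
knob seen [0.5873 0.1995 0.055 ]
[ 0.2957 -0.0911  0.2147]
open 0.31550952088286627 39.995373487472534 [-3.1181  3.6501  1.0999]
0.015 [-0.0127 -0.0077  0.    ] [-1.3862  5.0907  0.8762] 1.7298715523372394
0.03 [-0.0261 -0.017  -0.0001] [-5.8598  2.2749  5.0034] -3.552254912301194
0.045 [-0.0376 -0.0249 -0.    ] [-2.2108  5.0627  2.5336] 1.033514628434969
6.3417
```

```bash
cat > knob2.py <<'E'
from h import *
np.set_printoptions(precision=4,suppress=True)
v=np.load("k.npy"); g=v[:3]+[0,0,-.019]; X=np.array([np.cos(v[3]),np.sin(v[3]),0])
def st(d,s=.03):
    bot.line_to(g-d*X,max_speed=s); print(d,bot.current_contact_force()@X,bot.current_contact_force())
for d in(.0465,.048,.0495):
    st(d)
    if bot.current_contact_force()@X>12: break
cv2.imwrite("pics/out2.png",cv2.resize(bot.read_camera("scene")["pixels"][250:450,300:480],None,fx=3,fy=3))
print(bot.current_clock())
E
python3 knob2.py
```

```text
0.0465 7.165911223422112 [ 2.6583  8.8064 -1.5497]
0.048 11.929502888825606 [ 6.5439 11.5632 -6.9133]
0.0495 17.431217749258725 [ 11.2656  14.4052 -11.449 ]
7.1917
```

View pics/out2.png

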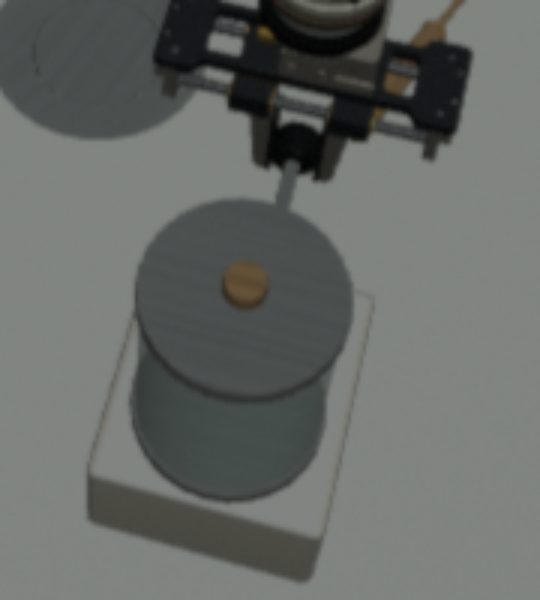

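In the crop the knob is held between the fingers near (295,145) with a long length of rod exposed. The force climbs steadily against the stop, so the slide is fully out. Now I'll push it home.

```bash
python3 - <<'E'
from h import *
np.set_printoptions(precision=4,suppress=True)
v=np.load("k.npy"); g=v[:3]+[0,0,-.019]; X=np.array([np.cos(v[3]),np.sin(v[3]),0])
for d in(.03,.015,.002,0,-.0015,-.003,-.0045,-.006):
    bot.line_to(g-d*X,max_speed=.04); f=bot.current_contact_force()@X; print(d,f)
    if d<=0 and f<-12: break
bot.line_to(g-max(d+.002,-.003)*X,max_speed=.03)
bot.set_gripper(.75); bot.line_to(bot.current_ee_pos()+[0,0,.16],max_speed=.2)
q=bot.current_joints(); print(q,bot.current_clock())
t=np.array([.4545,-.134,.21])
# choose tin approach
for n,p in dict(T1=(.6265,-.1845),T2=(.4548,-.1334),T3=(.482,-.381)).items():
    print(n,[(k,bot.inverse_kinematics([*p,.08],down(k))) for k in(np.arctan2(p[1],p[0])+np.pi/2,np.arctan2(p[1],p[0])-np.pi/2)])
E
```

```text
0.03 -1.2517002966215867
0.015 4.0055637986246895
0.002 5.915303251408333
0 0.6230977019473184
-0.0015 -5.729328107594614
-0.003 -10.665744477196634
-0.0045 -16.451128342804516
[ 0.1353  0.2968  1.4751 -0.      1.3724  1.1061] 11.7583
T1 [(np.float64(1.284399253016685), array([-0.471 ,  0.4804,  1.4728,  0.    ,  1.1884, -1.7554])), (np.float64(-1.857193400573108), array([-0.471 ,  0.4804,  1.4728, -0.    ,  1.1884,  1.3862]))]
T2 [(np.float64(1.2854831032179512), array([-0.5411,  0.0508,  1.9979, -0.    ,  1.0929, -1.8266])), (np.float64(-1.8561095503718419), array([-0.5411,  0.0508,  1.9979,  0.    ,  1.0929,  1.315 ]))]
T3 [(np.float64(0.9019017846602395), array([-0.8653,  0.39  ,  1.5951, -0.    ,  1.1565, -1.7672])), (np.float64(-2.2396908689295536), array([-0.8653,  0.39  ,  1.5951,  0.    ,  1.1565,  1.3744]))]
```

The slide pushed up firmly against its home stop. Next I'll heft each tin in place.

```bash
python3 - <<'E'
from h import *
import json
np.set_printoptions(precision=3,suppress=True)
c=bot.read_camera("top"); cv2.imwrite("pics/home.png",c["pixels"])
T=dict(T2=(.4548,-.1334),T1=(.6262,-.185),T3=(.482,-.381)); W={}
def fz():
    o=[]
    for _ in range(15): bot.hold(.04); o.append(bot.current_contact_force())
    return np.mean(o,0)[2],np.std(o,0)[2]
bot.set_gripper(1,25)
for n,p in T.items():
    r=down(np.arctan2(p[1],p[0])-np.pi/2)
    bot.goto([*p,.20],r); bot.line_to([*p,.091],max_speed=.15); bot.hold(.2); a=fz()
    bot.line_to([*p,.041],max_speed=.1); bot.set_gripper(0,25)
    o=bot.current_opening()*92
    bot.line_to([*p,.091],max_speed=.08); bot.hold(.2); b=fz(); o2=bot.current_opening()*92
    bot.line_to([*p,.0415],max_speed=.06); bot.set_gripper(1); bot.line_to([*p,.20],max_speed=.2)
    W[n]=a[0]-b[0]; print(n,a,b,"N",W[n],"mm",o,o2,bot.current_clock())
json.dump(W,open("w.json","w"))
bot.goto([.35,-.25,.25],r)
c=bot.read_camera("top"); cv2.imwrite("pics/after.png",c["pixels"]); print(bot.current_clock())
E
```

```text
T2 (np.float64(0.010382370078223761), np.float64(0.3532571263856778)) (np.float64(-1.5814277450194676), np.float64(0.5337409370120674)) N 1.5918101150976913 mm 61.938418526833985 61.73810868981434 20.7083
T1 (np.float64(0.0014967661038942065), np.float64(0.47499451047817914)) (np.float64(-1.5179563686138855), np.float64(0.490381215080324)) N 1.5194531347177798 mm 61.7528503043805 61.517825521093485 28.4917
T3 (np.float64(-0.13807392463666143), np.float64(0.46675260334383745)) (np.float64(-3.686988833976927), np.float64(0.41172408316871306)) N 3.5489149093402657 mm 61.77662067725537 61.83891005695535 36.4833
37.325
```

View pics/after.png

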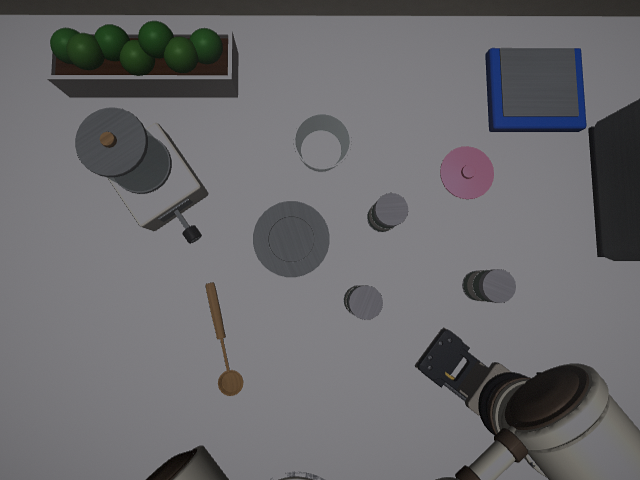

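All three tins are standing, with lids at (391,209), (366,302) and (498,286). The knob is back at (192,234), so the slide is shut. The right-hand tin weighs 3.5 N against 1.5 N for each of the others, so I'll pick that one up.

```bash
python3 - <<'E'
from h import *
np.set_printoptions(precision=3,suppress=True)
p=(.482,-.381); r=down(np.arctan2(p[1],p[0])-np.pi/2)
bot.goto([*p,.20],r); bot.line_to([*p,.041],max_speed=.12); bot.set_gripper(0,30)
bot.line_to([*p,.211],max_speed=.08); bot.hold(1)
print(bot.current_ee_pos(),bot.current_opening()*92,bot.current_grip_force(),bot.current_contact_force(),bot.current_clock())
cv2.imwrite("pics/held.png",bot.read_camera("scene")["pixels"])
E
```

```text
[ 0.482 -0.381  0.211] 61.66778914059886 30.00002771615982 [-0.743 -0.655 -3.111] 43.425
```

View pics/held.png

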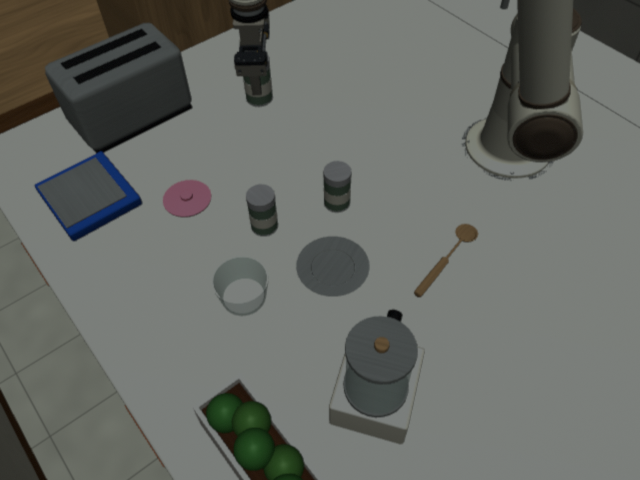

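The heavy tin hangs upright in the gripper at about (258,85). The other two tins stand at (337,186) and (262,210), and the knob is home at (394,316).

```bash
python3 -c "
from workcell import bot
print(bot.job_done())"
```

```text
the job is handed in; nothing more can be done
None
```

The job is handed in: I pulled the slide out to its stop and pushed it home, then hefted all three tins; the heaviest (about 3.5 N against 1.5 N each) is held upright about 17 cm above the counter, and the other two are still standing.

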